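Grease the compass case's stiff hinge and leave the lid half open

TASK

The salt has stiffened the hinge of the small compass case. Take the brush from its rest, dip the bristles well down into the open grease tin, then dab them gently on the middle of the brass hinge barrel behind the case, and lay the brush back across its rest. Then raise the lid and leave it standing half open, at about 45 degrees, without upsetting or shifting the tin or the other things on the chart.

Things in the scene. Friction and masses are not known exactly. Their poses are not given: they have to be found in the camera images.
- brush: Grease brush 200 mm long, about 70 g. Pale wood handle 16 mm wide (y), 14 mm thick (z), from x = -60 to +85 mm; then grey metal ferrule, 18 mm in diameter; bristle tip at x = -115 mm. Origin on the handle's axis, near the balance point. Starts lying level across the rest, origin midway between the uprights, bristles towards the robot. Bristles spring back up to 12 mm along x, 0.3 N per mm.
- brush_tip (a point): Middle of the end of the brush's tan bristles (17 mm in diameter, 33 mm long), on the handle's axis.
- rest: Dark wooden brush rest, screwed down: base 130 (x) x 60 x 10 mm with two uprights, 10 mm thick, at x = -45 and +45 mm (80 mm free between). Each has an open notch 28 mm wide, its floor 35 mm and its cheeks' tops 49 mm above the table; a brush lying in both has its axis at 42 mm. Origin at the middle of the underside.
- pot: Grease tin: low open round steel tin, no handle, loose, 76 mm outside diameter, 38 mm high, 3 mm wall, inner floor 4 mm above the table, mass about 0.25 kg. Origin at the middle of the underside, z up.
- case: Small varnished wooden compass case, screwed down: 160 mm (y) x 110 mm (x), 73 mm high with the lid shut (box 55, lid 18). A brass foot 20 mm long, 6 mm high at each y end. Origin at the middle of the underside; hinge on the +x side, away from the robot, lid's tongue on the -x side. Hinge axis along y at x = +61, z = +55 mm.
- hinge: Brass hinge barrel along the case's back upper edge: 90 mm long along y, 12 mm in diameter, standing out just behind the case. Origin at the middle of its length, on the top of the barrel (case frame x = +61, z = +61 mm). The lid's flat top lies 12 mm higher and ends 6 mm in front of it (at case x = +55 mm).
- lid (a joint): Angle of the case's lid about the hinge barrel: 0 shut, growing as the lid's front edge rises, 1.57 upright, stop at 1.9. The hinge is stiff (friction 0.2 N m): the lid stays where it is left. It starts shut or ajar by up to 0.12 rad.
- tongue (a point): Grip point on the lid's brass lifting tongue, a flat tab that stands out 34 mm from the middle of the lid's front edge: 24 mm wide along y, 10 mm thick, free air beneath it. The point is in the middle of its thickness, 22 mm in front of the case's front, 138 mm from the hinge axis, 61 mm above the table when the lid is shut.
- compass: Bystander: steel hand bearing compass, round body 76 mm in diameter, 43 mm high, with a black handle 75 mm long lying along its x. Origin under the round body.
- rule: Bystander: brass parallel rule lying flat, 260 mm along its x, 78 mm wide, about 8 mm high. Origin under the middle.
- dividers: Bystander: red plastic dividers lying flat, about 185 mm long, 12 mm high. Origin at the pivot, points towards its -x.
- mug: Bystander: white mug, 80 mm in diameter, 92 mm high, handle at its +y. Origin under the middle.
- eraser: Bystander: grey eraser in a paper sleeve, 62 x 26 x 16 mm. Origin under the middle.
Mind the look-alikes: they are no part of the job. Of the things that look like the case, take the one that is farthest from the robot's base at the start.

How it is judged:
By the outcome, as a careful person would: the job done as asked, in the order asked, and still so for the second after the job is handed in, with the robot touching nothing.
It also fails if it takes over 64 s, if anything falls off the work surface, if the arm or the gripper's body presses on something with over 40 N, if the wrist force passes 120 N, or if a joint passes its speed limit or range.

ROBOT

A 6-joint arm with a two-finger parallel gripper is mounted at the origin on the work surface. World frame = base frame: x ahead of the robot, y to its left, z up, the work surface at z = 0. Lengths are in m, angles in degrees, forces in N, time in s.
With the tool pointing down it reaches from about 0.25 to 0.725 m from the base axis. Payload 9.7 kg.
Tool frame: the origin (TCP) lies between the finger pads; the fingertips stand ctrl.tips_ahead ahead of it and the grasp point (between the pads) lies 2 mm behind it (ctrl.tips_ahead is the distance from the TCP to the fingertips, in m); z points along the fingers, y is the line along which they close (so a half turn about z gives the same grasp; the last joint's range is limited). The gripper opens to 85 mm and grips with 20 to 120 N. Pads are 22 mm wide; open, the fingers measure 114 mm over their backs; the gripper's body (76 mm by 85 mm) begins 54 mm behind the grasp point. The pads swing forward as they close: fully open they stand 13 mm farther back than shut.
Start: joints at [-66.578, 4.979, 10.078, 95.1, 0, 90], TCP at [0.219, -0.505, 0.248] pointing down, gripper open.
Joint ranges: [-179.16, 179.16], [-48.56, 103.87], [-65.8, 70.77], [-126.05, 130.52], [-82.76, 87.17], [-180, 180]. Speed limits (degrees/s): [127.2, 127.2, 147.25, 180, 180, 180].

INTERFACE

Orientations are given as [roll, pitch, yaw] about the fixed x, y, z axes, in that order (R = Rz(yaw) Ry(pitch) Rx(roll)).
In Python, from station import ctrl, camera, camera_info gives the robot as it stands.
- The arm moves only by the tool step_arm, never from a script. Its arguments are lists of equal length, an entry for each row: "slide": the shift along the tool's x, y, z in m, a list of three; "spin": the turn about the tool's z in rad. In form: {"slide": [[dx, dy, dz], ...], "spin": [spin, ...]}. A call has 1 to 5 rows; each row shifts and turns the commanded pose from where the row before left it, along the tool's axes as they then stand; what a row does not reach is not made up. A row lasts 1/8 s, in which the tool goes at most 62.5 mm and 10.7 degrees, less where a joint would pass 70% of its speed; a pose out of reach is approached as far as the arm can. A call with a gripper value outside its range is refused whole. "grip" is the closure in counts, from 0 (fully open) to 255 (shut), set as the call begins (left out, the last holds). The fingers move at their own pace and stop on an object; "squeeze" is the grip in N (left out, the last holds). Time passes only in rows, so rows that do not move let the fingers close. It gives the time, the measured TCP pose, the force, the opening and the grip force at its end, in the units of the state.
- ctrl.sense(): the state, without advancing time (a new reading comes with each control period).
- camera(name): name is "scene" or "top" or "wrist"; returns (picture, depth): 384x512x3 uint8, red, green, blue; 384x512 float32, m along the optical axis (not along the pixel's ray), 0 where there is no reading.
- camera_info(name): a dict with "mtx" (3x3 intrinsics, pixels), "view" (4x4, takes a point from world to camera coordinates). Camera axes: x right, y down, z forward; pixel columns grow to the right and rows downward; lengths in m; the calibration is good to about 2 mm. A picture is of the moment at which its call begins: read the wrist's pose just before it. camera_info takes no time and is no camera call; for the wrist camera it gives the pose at the moment of the call.
- ctrl.finish_job(): hands the job in; it is judged then, once.
The state is a dict: "t": time; "q": joint angles; "joint_vel": joint speeds; "effort": joint torques, N m; "position": TCP position; "tool_rot": TCP orientation; "wrist_force": force on the tool from outside, world axes, zero at the start; "wrist_torque": the same for the moment, N m; "finger_gap": finger opening in m; "grip_force": force on a finger pad.
Only numpy, scipy, OpenCV 4.12 (cv2) and the standard library are available. Lean on these libraries where they do the work, as an engineer would, in place of code of your own. Each camera call takes 0.05 s, during which the arm holds its last target. There are 200 camera calls.

## Working session

There is one attempt and no reset: what is moved stays moved. The work goes in short steps, Python scripts to look and compute and a tool call to move; the robot and the scene stay as the last step left them, time stands still between calls to the robot, and variables do not carry over. Pictures are saved under pics/ and viewed, at most 10 in all, crops included, and the job is handed in when it is done.

Besides the shell and the picture viewer there is one more tool, called after "Request:" by a JSON object that holds its "fn" and its "kwargs". step_arm: Moves the arm, as the interface text tells. Its arguments: {"type":"object","properties":{"slide":{"type":"array"},"spin":{"type":"array"},"grip":{"type":"number"},"squeeze":{"type":"number"}},"required":["slide","spin"]}

```bash
mkdir -p pics; ls; python3 - <<'E'
from station import ctrl,camera,camera_info
import cv2,numpy as np
s=ctrl.sense();print({k:np.round(v,3).tolist() for k,v in s.items()},ctrl.tips_ahead)
for n in("scene","top"):
    p,d=camera(n);np.savez(f"{n}0.npz",p=p,d=d);cv2.imwrite(f"pics/{n}0.png",p[:,:,::-1])
    i=camera_info(n);print(n,np.round(i["mtx"],2).tolist(),np.round(i["view"],4).tolist())
a=[cv2.imread(f"pics/{n}0.png") for n in("scene","top")]
E
```

```text
pics
{'t': 0.0, 'q': [-66.577, 5.01, 10.035, 95.1, 0.001, 90.001], 'joint_vel': [-0.074, -0.02, -0.03, -0.067, 0.052, -0.021], 'effort': [-0.005, -52.039, 46.48, 0.016, -0.0, -0.0], 'position': [0.219, -0.504, 0.248], 'tool_rot': [-179.925, -0.001, 23.421], 'wrist_force': [-1.025, -0.447, 0.132], 'wrist_torque': [0.007, -0.032, -0.042], 'grip_force': 0.0, 'finger_gap': 0.085} 0.017
scene [[393.62, 0.0, 253.25], [0.0, 393.62, 191.49], [0.0, 0.0, 1.0]] [[0.7721, 0.6353, -0.0135, -0.4275], [0.5409, -0.6682, -0.5109, -0.2505], [-0.3336, 0.3871, -0.8595, 1.2126], [0.0, 0.0, 0.0, 1.0]]
top [[485.18, 0.0, 249.81], [0.0, 485.18, 183.64], [0.0, 0.0, 1.0]] [[-0.0149, -0.9997, -0.0217, 0.0265], [-0.9939, 0.0172, -0.1091, 0.5299], [0.1095, 0.02, -0.9938, 1.3133], [0.0, 0.0, 0.0, 1.0]]
```

View pics/top0.png

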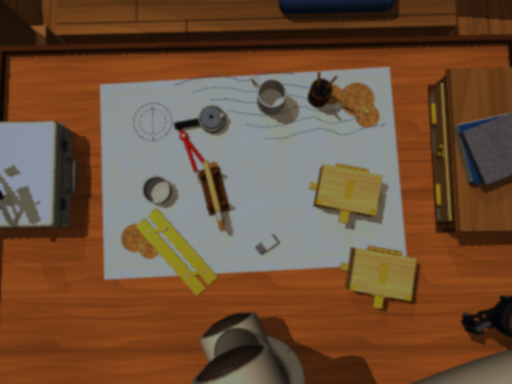

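View pics/scene0.png

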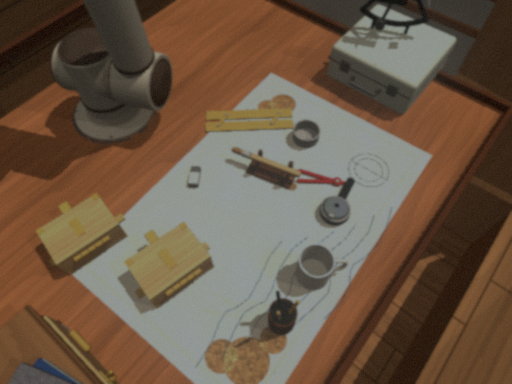

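The top view shows the tin at (160,191), the brush on its dark rest at (213,195) with bristles at (222,227), and the dividers against the rest at (190,150). The two cases are at (348,192), the far one and my target, and (382,275). Next I'll measure them from depth.

```bash
cat > h.py <<'E'
from station import ctrl,camera,camera_info
import cv2,numpy as np
def cloud(d,i):
    K=i["mtx"];h,w=d.shape;u,v=np.meshgrid(np.arange(w),np.arange(h))
    c=np.stack([(u-K[0][2])*d/K[0][0],(v-K[1][2])*d/K[1][1],d],-1)
    T=np.linalg.inv(np.array(i["view"]));return c@T[:3,:3].T+T[:3,3]
def proj(P,i):
    V=np.array(i["view"]);c=np.asarray(P)@V[:3,:3].T+V[:3,3];q=c@np.array(i["mtx"]).T;return q[...,:2]/q[...,2:]
def ray(uv,z,i):
    V=np.array(i["view"]);R=V[:3,:3];o=-R.T@V[:3,3];uv=np.asarray(uv,float)
    r=np.linalg.inv(i["mtx"])@np.array([*uv,1]);r=R.T@r;return o+r*(z-o[2])/r[2]
E
python3 - <<'E'
from h import *
D=np.load("top0.npz");p,d=D["p"],D["d"];i=camera_info("top");P=cloud(d,i)
def blob(n,box,lo,hi):
    u0,v0,u1,v1=box;Q=P[v0:v1,u0:u1].reshape(-1,3);Q=Q[(Q[:,2]>lo)&(Q[:,2]<hi)]
    r=cv2.minAreaRect((Q[:,:2]*1000).astype(np.float32));print(n,len(Q),Q.mean(0).round(4),np.round(r[0],1),np.round(r[1],1),round(r[2],1),"zmed",np.median(Q[:,2]).round(4),np.percentile(Q[:,2],[5,95]).round(4))
blob("case top",(300,150,395,230),.064,.12)
blob("case all",(300,150,395,230),.02,.12)
blob("case low",(300,150,395,230),.02,.064)
blob("pot",(135,165,180,215),.015,.06)
blob("potrim",(135,165,180,215),.03,.06)
blob("brush",(190,150,240,240),.038,.07)
blob("brushlow",(215,218,240,240),.02,.07)
blob("compass",(170,95,235,140),.02,.07)
print("table",np.median(P[240:270,290:330,2]))
c=cv2.resize(p[140:240,125:405],None,fx=2.85,fy=2.85,interpolation=cv2.INTER_CUBIC);cv2.imwrite("pics/c1.png",c[:,:,::-1])
E
```

```text
case top 2645 [ 0.5027 -0.2449  0.074 ] [ 494.  -243.4] [160.7 153.8] 78.0 zmed 0.0742 [0.0687 0.0787]
case all 2873 [ 0.5038 -0.2433  0.0722] [ 495.3 -243.3] [161.4 156.3] 78.0 zmed 0.0738 [0.0595 0.0786]
case low 228 [ 0.5168 -0.2239  0.0509] [ 500.1 -230.7] [159.5 151.7] 3.9 zmed 0.0575 [0.0238 0.0633]
pot 210 [0.5193 0.2808 0.0329] [518.  277.9] [75.2 76. ] 0.9 zmed 0.0363 [0.0166 0.0426]
potrim 140 [0.5197 0.2802 0.0383] [518.  277.9] [75.2 76. ] 0.9 zmed 0.0385 [0.033  0.0428]
brush 527 [0.5009 0.1179 0.0486] [498.4 117. ] [199.   55.5] 13.6 zmed 0.0489 [0.0429 0.0539]
brushlow 82 [0.42   0.0981 0.0491] [420.1  98.5] [37.8 16.6] 16.4 zmed 0.0489 [0.0442 0.0545]
compass 701 [0.7146 0.1376 0.0331] [723.4 157.4] [141.1  75.3] 82.5 zmed 0.0335 [0.0215 0.0447]
table 0.0010468694531110545
```

View pics/c1.png

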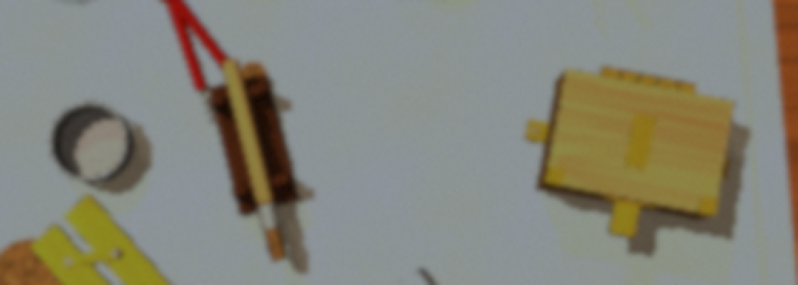

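The crop shows the brush axis running from the tip at crop (278,258) to the tail at (232,65). The far case has its tongue at (623,218) and the hinge barrel at (648,80), and the tin is at (92,143). One round of fits next, then I'll move.

```bash
python3 - <<'E'
from h import *
D=np.load("top0.npz");p,d=D["p"].astype(int),D["d"];i=camera_info("top");P=cloud(d,i)
# brush: pixels above 0.042, pale/grey line : use crop pixel endpoints
f=lambda x,y:(x/2.85+125-.3,y/2.85+140-.3)
tip=ray(f(278,258),.045,i);tail=ray(f(232,64),.049,i);v=tail-tip
print("tip",tip.round(4),"tail",tail.round(4),"len",np.linalg.norm(v[:2]),"yaw",np.degrees(np.arctan2(v[1],v[0])))
Q=P[150:240,190:240].reshape(-1,3);C=p[150:240,190:240].reshape(-1,3)
m=(Q[:,2]>.044)&(Q[:,2]<.06)&(C[:,0]>110)&(C[:,1]>C[:,0]*.6);B=Q[m]
l=cv2.fitLine((B[:,:2]).astype(np.float32),cv2.DIST_HUBER,0,1e-4,1e-4).ravel();print("handle",len(B),l.round(4),np.degrees(np.arctan(l[1]/l[0])),B[:,:2].mean(0))
s=(B[:,:2]-l[2:])@l[:2];print(np.percentile(s,[1,99]))
# lid plane
Q=P[150:230,300:395].reshape(-1,3);
k=(Q[:,2]>.066)&(Q[:,2]<.1)
for _ in range(3):
    A=np.c_[Q[k][:,:2],np.ones(k.sum())];co=np.linalg.lstsq(A,Q[k][:,2],rcond=None)[0]
    r=np.abs(Q@np.r_[co[:2],-1]+co[2]);k=(r<.003)
L=Q[k];img=np.zeros(1)
print("plane",co,k.sum(),"lid z",L[:,2].mean())
# tongue excluded: rect from percentile in rotated frame
for yaw in np.arange(-14,-8,1.):
    c,s_=np.cos(np.radians(yaw)),np.sin(np.radians(yaw));x=L[:,0]*c+L[:,1]*s_;y=-L[:,0]*s_+L[:,1]*c
    q=np.percentile(y,[1,99]);w=np.percentile(x,[3,99]);print(yaw,np.diff(q),np.diff(w),q,w)
for n,uv,z in(("tongue end",f(622,236),.066),("tongue root",f(627,202),.068),("TL",f(564,72),.073),("TR",f(735,101),.073),("BL",f(543,185),.075),("BR",f(716,215),.075),("foot l",f(527,130),.006),("hinge l",f(603,70),.061),("hinge r",f(694,87),.061)):print(n,ray(uv,z,i).round(4))
E
```

```text
tip [0.4029 0.0942 0.045 ] tail [0.5895 0.1367 0.049 ] len 0.1913962279003102 yaw 12.810535636433055
handle 328 [0.9743 0.2254 0.5046 0.1193] 13.027596 [0.5046051  0.11926677]
[-0.10323187  0.08970406]
plane [-0.00892303  0.0003755   0.07884179] 1855 lid z 0.07426282248111549
-14.0 [0.15687122] [0.10669338] [-0.19453121 -0.03765999] [0.49790644 0.60459982]
-13.0 [0.15690278] [0.10643525] [-0.20398987 -0.04708709] [0.49585232 0.60228758]
-12.0 [0.15689846] [0.10681495] [-0.21371928 -0.05682082] [0.49340802 0.60022297]
-11.0 [0.15678429] [0.10715634] [-0.22305017 -0.06626589] [0.49056002 0.59771636]
-10.0 [0.15707588] [0.10748198] [-0.23268512 -0.07560923] [0.48801115 0.59549313]
-9.0 [0.15735257] [0.1082906] [-0.24201206 -0.08465949] [0.48511436 0.59340495]
tongue end [ 0.4181 -0.2287  0.066 ]
tongue root [ 0.4496 -0.2341  0.068 ]
TL [ 0.5724 -0.1787  0.073 ]
TR [ 0.5422 -0.3372  0.073 ]
BL [ 0.4663 -0.1556  0.075 ]
BR [ 0.4359 -0.3145  0.075 ]
foot l [ 0.5252 -0.1494  0.006 ]
hinge l [ 0.5754 -0.2172  0.061 ]
hinge r [ 0.5576 -0.3023  0.061 ]
```

Request:
{"fn": "step_arm", "kwargs": {"slide": [[0,0,0],[0.038,-0.042,0],[0.038,-0.042,0],[0.038,-0.042,0],[0.038,-0.042,0]], "spin": [0.18,0,0,0,0], "grip": 120}}

```text
t: 0.72
position: [0.329, -0.3049, 0.248]
tool_rot: [-180.0, 0.0, 13.1]
wrist_force: [0.6, -0.8, -0.4]
finger_gap: 0.0449
grip_force: 0.0
```

Request:
{"fn": "step_arm", "kwargs": {"slide": [[0.038,-0.042,0],[0.038,-0.042,0],[0.038,-0.042,0],[0.038,-0.042,0],[0.038,-0.042,0]], "spin": [0,0,0,0,0]}}

```text
t: 1.35
position: [0.4665, -0.0571, 0.2481]
tool_rot: [180.0, 0.0, 13.1]
wrist_force: [0.7, -1.1, 1.0]
finger_gap: 0.0455
grip_force: 0.0
```

Request:
{"fn": "step_arm", "kwargs": {"slide": [[0.038,-0.042,0],[0.038,-0.042,0],[0.038,-0.042,0],[0,0,0],[0,0,0]], "spin": [0,0,0,0,0]}}

```text
t: 1.98
position: [0.5481, 0.0895, 0.2478]
tool_rot: [180.0, 0.1, 13.1]
wrist_force: [0.2, -0.6, -0.4]
finger_gap: 0.0451
grip_force: 0.0
```

```bash
cat >> h.py <<'E'
def go(x,y,z,yaw,msg=""):
    s=ctrl.sense();dw=np.array([x,y,z])-s["position"];t=np.radians(s["tool_rot"][2]);sp=(s["tool_rot"][2]-yaw+90)%180-90
    R=lambda t:np.array([[np.cos(t),np.sin(t),0],[np.sin(t),-np.cos(t),0],[0,0,-1]])
    print(msg,"now-axes slide",(R(t).T@dw).round(4),"after-spin slide",(R(np.radians(s["tool_rot"][2]-sp)).T@dw).round(4),"spin",np.radians(sp).round(4),"rot",np.round(s["tool_rot"],2),"gap",round(s["finger_gap"],4),"t",round(s["t"],2))
E
python3 - <<'E'
from h import *
i=camera_info("wrist");p,d=camera("wrist");np.savez("w1.npz",p=p,d=d);go(.579,.136,.044,13)
P=cloud(d,i);m=(P[...,2]>.044)&(P[...,2]<.065)&(d>0)
print(ctrl.sense()["position"])
C=p.astype(int);m&=(C[...,0]>90)&(C[...,1]>C[...,0]*.6)
n,lab,st,_=cv2.connectedComponentsWithStats(m.astype(np.uint8));k=1+np.argmax(st[1:,4]);B=P[lab==k]
l=cv2.fitLine(B[:,:2].astype(np.float32),cv2.DIST_HUBER,0,1e-4,1e-4).ravel();l[:2]*=np.sign(l[0]);s=(B[:,:2]-l[2:])@l[:2]
print(len(B),l.round(4),np.degrees(np.arctan(l[1]/l[0])),np.percentile(s,[.2,99.8]),"tail",l[2:]+l[:2]*s.max(),"tip",l[2:]+l[:2]*s.min(),B[:,2].mean())
cv2.imwrite("pics/w1.png",p[:,:,::-1])
E
```

```text
now-axes slide [ 0.0408 -0.0388  0.2042] after-spin slide [ 0.0407 -0.0389  0.2042] spin 0.0015 rot [1.7999e+02 3.0000e-02 1.3090e+01] gap 0.0454 t 2.02
[0.54805363 0.08898012 0.24819053]
2775 [0.9718 0.2358 0.5082 0.12  ] 13.6362705 [-0.10914219  0.08922787] tail [0.59497992 0.14102035] tip [0.40155993 0.0940975 ] 0.04772237774176138
```

View pics/w1.png

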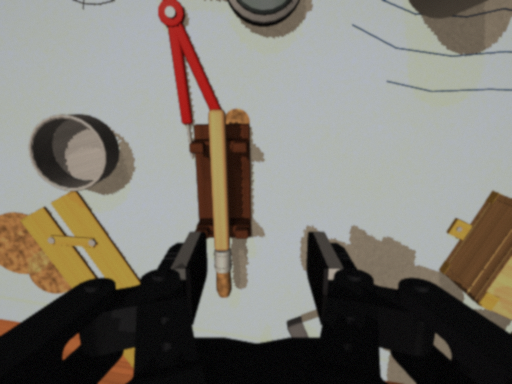

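Request:
{"fn": "step_arm", "kwargs": {"slide": [[0.047,-0.04,0],[0,0,0.05],[0,0,0.05],[0,0,0.05],[0,0,0.03]], "spin": [-0.009,0,0,0,0]}}

```text
t: 2.65
position: [0.5839, 0.1374, 0.066]
tool_rot: [180.0, 0.1, 13.5]
wrist_force: [-0.4, -0.4, 0.4]
finger_gap: 0.0451
grip_force: 0.0
```

Request:
{"fn": "step_arm", "kwargs": {"slide": [[0,0,0.024],[0,0,0],[0,0,0],[0,0,0],[0,0,0]], "spin": [0,0,0,0,0]}}

```text
t: 3.28
position: [0.5856, 0.1392, 0.0453]
tool_rot: [180.0, -0.1, 13.6]
wrist_force: [-0.6, -0.1, 0.2]
finger_gap: 0.0454
grip_force: 0.0
```

Request:
{"fn": "step_arm", "kwargs": {"slide": [[0,0,0],[0,0,0],[0,0,0],[0,0,0],[0,0,0]], "spin": [0,0,0,0,0], "grip": 255, "squeeze": 20}}

```text
t: 3.9
position: [0.5852, 0.1393, 0.0445]
tool_rot: [-180.0, -0.0, 13.6]
wrist_force: [-0.4, 0.6, 3.6]
finger_gap: 0.0158
grip_force: 22.0
```

Request:
{"fn": "step_arm", "kwargs": {"slide": [[0,0,-0.02],[0,0,-0.03],[0,0,-0.03],[0,0,-0.03],[0,0,0]], "spin": [0,0,0,0,0]}}

```text
t: 4.53
position: [0.5861, 0.1395, 0.1564]
tool_rot: [-180.0, -0.2, 13.6]
wrist_force: [0.4, -0.1, -2.1]
finger_gap: 0.0154
grip_force: 21.4
```

```bash
cat >> h.py <<'E'
def brush():
    """tip and handle from scene+top colour/depth near tool"""
    s=ctrl.sense();g=np.array(s["position"])
    for n in("top","scene"):
        i=camera_info(n);p,d=camera(n);P=cloud(d,i);np.savez("last_%s.npz"%n,p=p,d=d)
        r=np.linalg.norm(P[...,:2]-g[:2],axis=-1);h=cv2.cvtColor(p,cv2.COLOR_RGB2HSV)
        m=(r<.22)&(P[...,2]<g[2]+.02)&(P[...,2]>.02)&(h[...,0]>8)&(h[...,0]<30)&(h[...,1]>60)&(h[...,2]>90)
        nn,lab,st,_=cv2.connectedComponentsWithStats(m.astype(np.uint8))
        for k in 1+np.argsort(-st[1:,4])[:3]:
            B=P[lab==k];c=B.mean(0);u,w,v=np.linalg.svd(B-c);q=(B-c)@v[0];e=c+v[0]*np.array([[np.percentile(q,1)],[np.percentile(q,99)]])
            print(n,len(B),e.round(4).tolist(),"px",st[k,:4])
E
python3 - <<'E'
from h import *
brush();s=ctrl.sense();print({k:np.round(s[k],3).tolist() for k in("t","position","tool_rot","wrist_force","wrist_torque","finger_gap","grip_force")})
i=camera_info("scene");u,v=proj(s["position"],i).astype(int);p=np.load("last_scene.npz")["p"]
cv2.imwrite("pics/s2.png",cv2.resize(p[max(v-100,0):v+100,max(u-130,0):u+130,::-1],None,fx=3,fy=3))
E
```

```text
scene 220 [[0.4564, 0.1059, 0.1583], [0.5524, 0.131, 0.1588]] px [249 125  40  19]
scene 52 [[0.4024, 0.092, 0.1569], [0.4374, 0.1047, 0.1604]] px [229 120  16   7]
scene 6 [[0.4113, 0.0889, 0.1513], [0.424, 0.0925, 0.15]] px [231 125   6   3]
{'t': 4.625, 'position': [0.585, 0.139, 0.153], 'tool_rot': [180.0, 0.04, 13.626], 'wrist_force': [0.763, -0.176, -0.999], 'wrist_torque': [-0.056, -0.052, 0.052], 'finger_gap': 0.015, 'grip_force': 21.456}
```

View pics/s2.png

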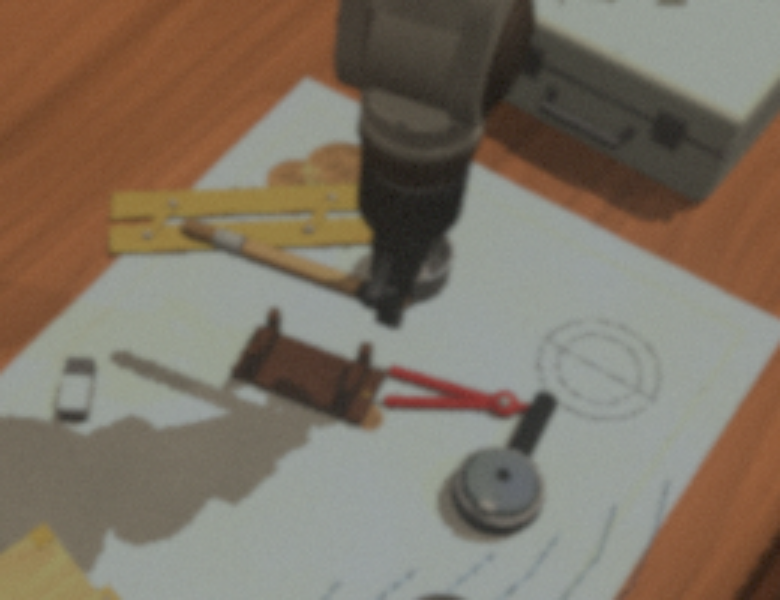

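The picture shows the brush held level above its rest, so 20 N doesn't let it pivot. I'll lower it to just over the notches and try a position-limited light grip.

Request:
{"fn": "step_arm", "kwargs": {"slide": [[0,0,0.04],[0,0,0.03],[0,0,0.015],[0,0,0],[0,0,0]], "spin": [0,0,0,0,0]}}

```text
t: 5.25
position: [0.5856, 0.1394, 0.0703]
tool_rot: [-180.0, -0.1, 13.6]
wrist_force: [-0.3, -0.0, 0.3]
finger_gap: 0.0154
grip_force: 21.5
```

Request:
{"fn": "step_arm", "kwargs": {"slide": [[0,0,0],[0,0,0]], "spin": [0,0], "grip": 212}}

```text
t: 5.5
position: [0.5855, 0.1393, 0.0701]
tool_rot: [180.0, -0.1, 13.6]
wrist_force: [-0.1, -0.5, -1.0]
finger_gap: 0.0156
grip_force: 21.4
```

Request:
{"fn": "step_arm", "kwargs": {"slide": [[0,0,0],[0,0,0]], "spin": [0,0], "grip": 210}}

```text
t: 5.75
position: [0.5852, 0.1392, 0.0694]
tool_rot: [-180.0, -0.0, 13.6]
wrist_force: [0.1, 0.4, -0.5]
finger_gap: 0.0156
grip_force: 21.5
```

Request:
{"fn": "step_arm", "kwargs": {"slide": [[0,0,0],[0,0,0]], "spin": [0,0], "grip": 209}}

```text
t: 6.0
position: [0.5851, 0.1392, 0.0693]
tool_rot: [-180.0, 0.0, 13.6]
wrist_force: [-0.0, 0.5, 0.1]
finger_gap: 0.0154
grip_force: 21.4
```

Request:
{"fn": "step_arm", "kwargs": {"slide": [[0,0,0],[0,0,0]], "spin": [0,0], "grip": 208}}

```text
t: 6.25
position: [0.5851, 0.1392, 0.0693]
tool_rot: [180.0, 0.0, 13.6]
wrist_force: [-0.4, 0.4, -0.6]
finger_gap: 0.016
grip_force: 10.2
```

Request:
{"fn": "step_arm", "kwargs": {"slide": [[0,0,0],[0,0,0]], "spin": [0,0], "grip": 207.5}}

```text
t: 6.5
position: [0.5852, 0.1392, 0.0693]
tool_rot: [-180.0, -0.0, 13.6]
wrist_force: [0.1, 0.1, 0.3]
finger_gap: 0.0161
grip_force: 3.6
```

Request:
{"fn": "step_arm", "kwargs": {"slide": [[0,0,0],[0,0,0]], "spin": [0,0], "grip": 207.2}}

```text
t: 6.75
position: [0.5852, 0.1393, 0.0694]
tool_rot: [-180.0, -0.0, 13.6]
wrist_force: [0.9, -0.3, -0.9]
finger_gap: 0.0162
grip_force: 0.0
```

```bash
python3 -c "
from h import *
brush()"
```

```text
scene 174 [[0.4591, 0.1082, 0.0481], [0.5513, 0.1298, 0.0498]] px [251 154  34  15]
scene 33 [[0.409, 0.095, 0.0504], [0.4353, 0.1016, 0.0501]] px [234 147  10   6]
scene 13 [[0.5995, 0.1307, 0.0663], [0.5969, 0.1465, 0.0448]] px [299 171   4   5]
```

Request:
{"fn": "step_arm", "kwargs": {"slide": [[0,0,0.025],[0,0,0],[0,0,0]], "spin": [0,0,0], "grip": 200}}

```text
t: 7.22
position: [0.5853, 0.1393, 0.045]
tool_rot: [-180.0, -0.0, 13.6]
wrist_force: [-0.1, -0.2, 1.0]
finger_gap: 0.0182
grip_force: 0.0
```

Request:
{"fn": "step_arm", "kwargs": {"slide": [[0,0,0],[0,0,0],[0,0,0]], "spin": [0,0,0], "grip": 255}}

```text
t: 7.6
position: [0.5856, 0.1393, 0.0451]
tool_rot: [180.0, -0.1, 13.6]
wrist_force: [-0.2, 0.2, 4.2]
finger_gap: 0.0155
grip_force: 25.3
```

Request:
{"fn": "step_arm", "kwargs": {"slide": [[0,0,-0.03],[0,0,-0.04],[0,0,-0.033],[0,0,0],[0,0,0]], "spin": [0,0,0,0,0]}}

```text
t: 8.22
position: [0.5848, 0.1391, 0.1463]
tool_rot: [180.0, 0.1, 13.6]
wrist_force: [0.2, -0.3, -1.4]
finger_gap: 0.0157
grip_force: 24.6
```

Request:
{"fn": "step_arm", "kwargs": {"slide": [[0,0,0],[0,0,0]], "spin": [0,0], "grip": 207.8}}

```text
t: 8.48
position: [0.5847, 0.1391, 0.1462]
tool_rot: [-180.0, 0.1, 13.6]
wrist_force: [-0.2, -0.3, -1.3]
finger_gap: 0.0155
grip_force: 7.5
```

```bash
python3 -c "
from h import *
brush()"
```

```text
scene 211 [[0.4577, 0.1076, 0.1496], [0.5514, 0.1296, 0.1508]] px [249 127  39  19]
scene 51 [[0.4052, 0.0952, 0.1498], [0.4346, 0.1024, 0.1518]] px [231 122  12   7]
scene 10 [[0.5993, 0.1319, 0.1558], [0.5963, 0.146, 0.1486]] px [303 148   3   5]
```

Request:
{"fn": "step_arm", "kwargs": {"slide": [[0,0,0]], "spin": [0], "grip": 207.6}}

```text
t: 8.7
position: [0.5851, 0.1392, 0.1471]
tool_rot: [-180.0, 0.0, 13.6]
wrist_force: [-0.5, 0.8, -0.8]
finger_gap: 0.016
grip_force: 4.9
```

```bash
python3 -c "
from h import *
brush()
print(ctrl.sense()['grip_force'])"
```

```text
scene 163 [[0.4638, 0.1096, 0.109], [0.5487, 0.13, 0.1386]] px [253 139  34   9]
scene 18 [[0.4147, 0.1, 0.0928], [0.439, 0.1037, 0.1035]] px [236 137   9   4]
scene 9 [[0.5965, 0.1461, 0.1511], [0.5992, 0.1318, 0.1591]] px [303 147   3   5]
4.936498627066612
```

Request:
{"fn": "step_arm", "kwargs": {"slide": [[0,0,0]], "spin": [0], "grip": 207.5}}

```text
t: 8.93
position: [0.5851, 0.1392, 0.1473]
tool_rot: [-180.0, 0.0, 13.6]
wrist_force: [-0.5, -0.6, -0.5]
finger_gap: 0.0161
grip_force: 3.6
```

```bash
python3 -c "
from h import *
brush()
print(ctrl.sense()['grip_force'])"
```

```text
scene 85 [[0.5539, 0.1291, 0.1252], [0.4813, 0.115, 0.0635]] px [260 149  27   7]
scene 10 [[0.5945, 0.1533, 0.1468], [0.6, 0.1306, 0.1603]] px [303 147   4   5]
scene 6 [[0.4501, 0.1048, 0.0403], [0.4638, 0.109, 0.051]] px [248 155   6   2]
3.631318397819996
```

Request:
{"fn": "step_arm", "kwargs": {"slide": [[0,0,0],[0,0,0],[0,0,-0.03],[0,0,-0.04],[0,0,0]], "spin": [0,0,0,0,0], "grip": 255, "squeeze": 40}}

```text
t: 9.65
position: [0.5863, 0.1395, 0.2208]
tool_rot: [180.0, -0.3, 13.6]
wrist_force: [0.3, 0.6, -0.4]
finger_gap: 0.015
grip_force: 41.3
```

```bash
python3 -c "
from h import *
brush()
s=ctrl.sense();print(s['grip_force'],s['position'])
i=camera_info('scene');u,v=proj(s['position'],i).astype(int);p=np.load('last_scene.npz')['p']
cv2.imwrite('pics/s3.png',cv2.resize(p[max(v-50,0):v+100,max(u-130,0):u+70,::-1],None,fx=4,fy=4)); print(u,v)
"
```

```text
scene 100 [[0.5585, 0.1321, 0.1996], [0.4877, 0.1141, 0.1382]] px [261 130  31  10]
scene 14 [[0.6, 0.1371, 0.2227], [0.5965, 0.1487, 0.2244]] px [307 128   3   6]
scene 5 [[0.4538, 0.1074, 0.1124], [0.4664, 0.1078, 0.122]] px [249 139   5   1]
41.31071090698242 [0.58534229 0.13929461 0.21718489]
302 130
```

View pics/s3.png

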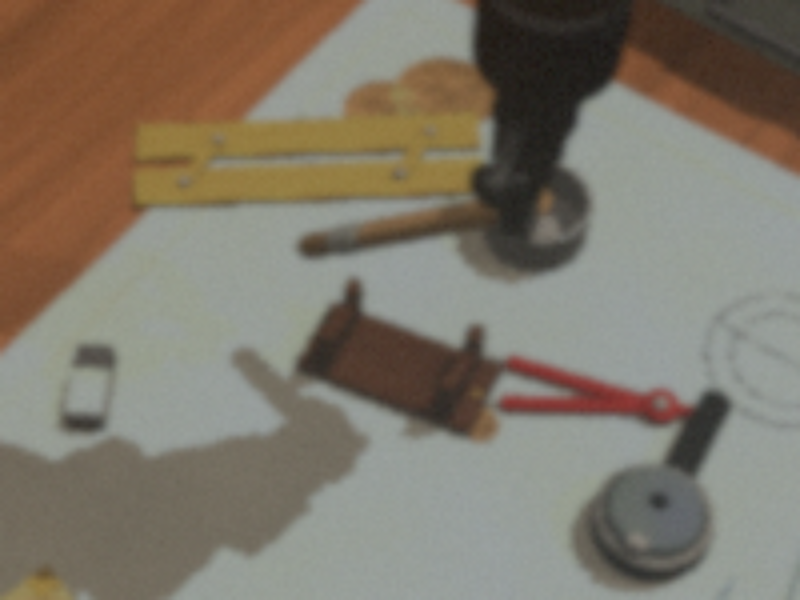

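The tip is at crop (302,245), full-image px (247.5,141), and the brush is tilted about 40° tip-down. I'll compute the tip offset from the TCP and the move to the tin.

```bash
cat >> h.py <<'E'
def tip_from_px(uv,i,pos,yaw):
    V=np.array(i["view"]);R=V[:3,:3];o=-R.T@V[:3,3];r=R.T@np.linalg.inv(i["mtx"])@np.array([*uv,1.]);t=np.radians(yaw)
    n=np.array([-np.sin(t),np.cos(t),0]);X=o+r*(n@(pos-o))/(n@r);d=X-pos
    return X,-(d@[np.cos(t),np.sin(t),0]),-d[2]
E
python3 - <<'E'
from h import *
s=ctrl.sense();i=camera_info("scene");pos=np.array(s["position"])
print(tip_from_px((247.5,141.2),i,pos,13.6))
pot=np.array([.518,.278]);t=np.radians(-30);u=np.array([np.cos(t),np.sin(t)])
g=pot+u*(-.019+.145);go(*g,.22,-30,g)
E
```

```text
(array([0.44870668, 0.10623898, 0.10038552]), np.float64(0.14057726357456393), np.float64(0.1167993677598026))
[0.6271192 0.215    ] now-axes slide [ 0.0584 -0.0637 -0.0028] after-spin slide [-0.0017 -0.0865 -0.0028] spin 0.7614 rot [-1.800e+02 -3.000e-02  1.362e+01] gap 0.0152 t 9.75
```

Request:
{"fn": "step_arm", "kwargs": {"slide": [[0,-0.017,0],[0,-0.017,0],[0,-0.017,0],[0,0,0],[0,0,0]], "spin": [0.152,0.152,0.152,0.152,0.153]}}

```text
t: 10.38
position: [0.5818, -0.0395, 0.2175]
tool_rot: [-170.6, 3.5, -8.1]
wrist_force: [-0.7, 0.4, -0.7]
finger_gap: 0.0153
grip_force: 41.2
```

```bash
python3 - <<'E'
from h import *
pot=np.array([.518,.278]);t=np.radians(-30);u=np.array([np.cos(t),np.sin(t)])
g=pot+u*.124;go(*g,.22,-30,g)
E
```

```text
[0.62538715 0.216     ] now-axes slide [ 0.007  -0.2591 -0.0025] after-spin slide [-0.09   -0.2431 -0.0025] spin 0.3817 rot [-170.59    3.54   -8.13] gap 0.0153 t 10.38
```

Request:
{"fn": "step_arm", "kwargs": {"slide": [[0,0,0],[0,0,0]], "spin": [0,0]}}

```text
t: 10.62
position: [0.5821, -0.0383, 0.2181]
tool_rot: [-170.6, 3.5, -8.0]
wrist_force: [0.3, -0.3, -1.1]
finger_gap: 0.0152
grip_force: 41.2
```

```bash
python3 - <<'E'
from h import *
s=ctrl.sense();print({k:np.round(s[k],2).tolist() for k in("q","position","tool_rot","wrist_force","joint_vel")})
E
```

```text
{'q': [-8.05, 12.3, 14.46, 95.64, 9.36, 179.94], 'position': [0.58, -0.04, 0.22], 'tool_rot': [-170.64, 3.48, -8.0], 'wrist_force': [0.34, -0.31, -1.09], 'joint_vel': [1.34, -0.29, 0.4, 0.14, 0.1, -0.09]}
```

The wrist joint ran into its +180° limit, because yaw must stay at or above q1. I'll spin back the other way and approach the tin with the handle towards the robot.

Request:
{"fn": "step_arm", "kwargs": {"slide": [[0,0,0],[0,0,0],[0,0,0]], "spin": [-0.18,-0.18,0]}}

```text
t: 11.0
position: [0.5823, -0.0371, 0.2188]
tool_rot: [-170.0, -0.1, 12.4]
wrist_force: [-0.6, -0.7, -0.4]
finger_gap: 0.0151
grip_force: 41.3
```

```bash
python3 - <<'E'
from h import *
s=ctrl.sense();print({k:np.round(s[k],2).tolist() for k in("q","position","tool_rot","wrist_force","joint_vel")})
E
```

```text
{'q': [-7.93, 12.27, 14.5, 95.66, 9.36, 159.39], 'position': [0.58, -0.04, 0.22], 'tool_rot': [-170.04, -0.07, 12.4], 'wrist_force': [-0.62, -0.67, -0.43], 'joint_vel': [-0.26, -0.01, 0.13, 0.1, -0.0, 5.71]}
```

```bash
cat >> h.py <<'E'
from scipy.spatial.transform import Rotation as Ro
PT=np.array([-.143,0,.119])
def st():
    s=ctrl.sense();return np.array(s["position"]),Ro.from_euler("xyz",s["tool_rot"],degrees=True),s
def plan(target,spin,pt=PT):
    """slide (tool axes after the spin) bringing tool point pt to target"""
    p,R,s=st();R2=R*Ro.from_euler("z",spin);m=R2.as_matrix();sl=m.T@(np.array(target)-m@pt-p)
    ax=m@np.array([np.cos(.7),0,-np.sin(.7)])
    print("slide",sl.round(4),"tcp",(np.array(target)-m@pt).round(3),"handle dir",ax.round(3),"pitch",np.degrees(np.arcsin(ax[2])).round(1),"tip now",(p+R.as_matrix()@pt).round(4),"t",round(s["t"],2))
E
python3 - <<'E'
from h import *
p,R,s=st();m=(R*Ro.from_euler("z",-2.227)).as_matrix();h=m@np.array([1,0,0.]);h=h[:2]/np.linalg.norm(h[:2])
c=np.array([.518,.278]);print(c-.018*h)
plan([*(c-.018*h),.075],-2.227)
E
```

```text
[0.53187358 0.26653162]
slide [0.3536 0.182  0.0758] tcp [0.427 0.337 0.212] handle dir [-0.561  0.374  0.739] pitch 47.6 tip now [ 0.4384 -0.0477  0.1014] t 11.0
```

Request:
{"fn": "step_arm", "kwargs": {"slide": [[0,0,-0.06],[0,0,0],[0,0,0],[0,0,0],[0,0,0]], "spin": [-0.18,-0.18,-0.18,-0.18,-0.18]}}

```text
t: 11.62
position: [0.5845, -0.0477, 0.278]
tool_rot: [-173.8, -7.8, 63.6]
wrist_force: [-0.3, 0.3, -0.8]
finger_gap: 0.0154
grip_force: 41.3
```

Request:
{"fn": "step_arm", "kwargs": {"slide": [[0,0,0],[0,0,0],[0,0,0],[0,0,0],[0,0,0]], "spin": [-0.18,-0.18,-0.18,-0.18,-0.18]}}

```text
t: 12.25
position: [0.5845, -0.0477, 0.278]
tool_rot: [177.6, -9.7, 115.8]
wrist_force: [0.2, -1.2, 0.4]
finger_gap: 0.0152
grip_force: 41.3
```

Request:
{"fn": "step_arm", "kwargs": {"slide": [[0,0,0],[0,0,0],[0,0,0],[0.05,0.026,0],[0.05,0.026,0]], "spin": [-0.18,-0.18,-0.067,0,0]}}

```text
t: 12.88
position: [0.5411, 0.0555, 0.2969]
tool_rot: [173.9, -7.9, 140.1]
wrist_force: [0.1, 1.4, -1.1]
finger_gap: 0.0155
grip_force: 41.3
```

Request:
{"fn": "step_arm", "kwargs": {"slide": [[0.05,0.026,0],[0.05,0.026,0],[0.05,0.026,0],[0.05,0.026,0],[0.05,0.026,0]], "spin": [0,0,0,0,0]}}

```text
t: 13.5
position: [0.4334, 0.3124, 0.3455]
tool_rot: [173.8, -7.8, 140.2]
wrist_force: [1.2, -0.0, -1.1]
finger_gap: 0.015
grip_force: 41.3
```

Request:
{"fn": "step_arm", "kwargs": {"slide": [[0,0,0.03],[0,0,0]], "spin": [0,0]}}

```text
t: 13.75
position: [0.4324, 0.3161, 0.3137]
tool_rot: [174.0, -7.9, 140.3]
wrist_force: [0.9, -0.2, -0.2]
finger_gap: 0.0153
grip_force: 41.2
```

```bash
python3 - <<'E'
from h import *
p,R,s=st();print(np.round(s["q"],1),np.round(s["tool_rot"],1),p.round(4))
m=R.as_matrix();h=m[:2,0]/np.linalg.norm(m[:2,0])
c=np.array([.518,.278]);plan([*(c-.018*h),.075],0)
ims=[]
tp=p+m@PT
for n in("top","scene"):
    i=camera_info(n);q,d=camera(n);u,v=proj(tp,i);print(n,u,v)
    a,b=int(u)-35,int(v)-35;ims.append(cv2.resize(q[b:b+70,a:a+70,::-1],(400,400),interpolation=cv2.INTER_CUBIC));print(a,b)
cv2.imwrite("pics/dip.png",np.hstack(ims))
E
```

```text
[31.5  1.5 13.3 98.7  9.4 71.9] [174.   -7.9 140.3] [0.4324 0.3161 0.3137]
slide [0.0031 0.0022 0.104 ] tcp [0.427 0.337 0.212] handle dir [-0.558  0.376  0.74 ] pitch 47.7 tip now [0.5368 0.2455 0.1768] t 13.75
top 156.59366827949663 176.1026504785771
121 141
scene 309.9251556901433 105.02877011817993
274 70
```

View pics/dip.png

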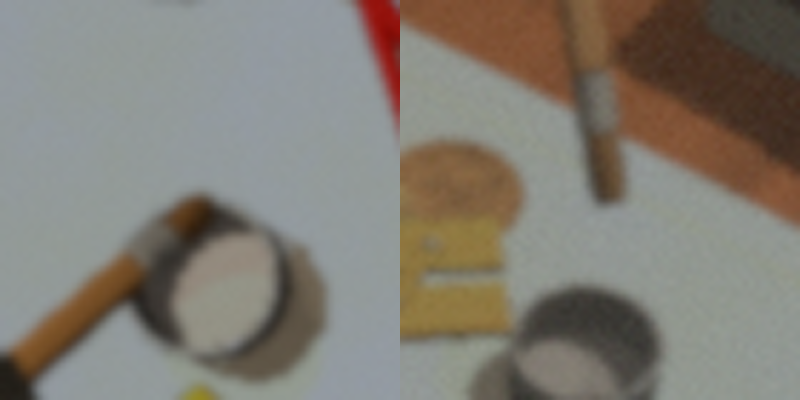

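The tip is at crop (205,202) in the top view and (607,200) in the scene view, within about 0.5 px of my tip model. Now over the tin.

Request:
{"fn": "step_arm", "kwargs": {"slide": [[0.003,0.002,0.054],[0,0,0.05],[0,0,0],[0,0,0]], "spin": [0,0,0,0]}}

```text
t: 14.35
position: [0.4301, 0.3362, 0.2168]
tool_rot: [173.7, -7.8, 140.3]
wrist_force: [0.2, -0.3, -1.0]
finger_gap: 0.0147
grip_force: 41.2
```

```bash
python3 - <<'E'
from h import *
p,R,s=st();m=R.as_matrix();h=m[:2,0]/np.linalg.norm(m[:2,0])
c=np.array([.518,.278]);plan([*(c-.018*h),.075],0);plan([*(c-.018*h),.045],0);plan([*(c-.016*h),.016],0)
q,d=camera("top");i=camera_info("top");P=cloud(d,i);B=P[165:215,135:185].reshape(-1,3);B=B[(B[:,2]>.033)&(B[:,2]<.043)];print(cv2.minAreaRect((B[:,:2]*1000).astype(np.float32)))
E
```

```text
slide [ 0.0021 -0.0024  0.0054] tcp [0.427 0.337 0.212] handle dir [-0.562  0.374  0.738] pitch 47.5 tip now [0.5352 0.2661 0.0803] t 14.35
slide [-0.0019 -0.0057  0.035 ] tcp [0.427 0.337 0.182] handle dir [-0.562  0.374  0.738] pitch 47.5 tip now [0.5352 0.2661 0.0803] t 14.35
slide [-0.0039 -0.0089  0.0638] tcp [0.425 0.338 0.153] handle dir [-0.562  0.374  0.738] pitch 47.5 tip now [0.5352 0.2661 0.0803] t 14.35
((519.278564453125, 277.5679626464844), (76.61518859863281, 73.22880554199219), 17.43373680114746)
```

Request:
{"fn": "step_arm", "kwargs": {"slide": [[-0.001,-0.003,0.018],[-0.001,-0.003,0.017],[-0.001,-0.002,0.015],[-0.001,-0.001,0.013],[0,0,0]], "spin": [0,0,0,0,0]}}

```text
t: 15.02
position: [0.424, 0.3375, 0.1498]
tool_rot: [173.9, -7.8, 140.4]
wrist_force: [0.4, -0.6, -0.9]
finger_gap: 0.0154
grip_force: 41.2
```

Request:
{"fn": "step_arm", "kwargs": {"slide": [[0,0,0],[0,0,0]], "spin": [0,0]}}

```text
t: 15.28
position: [0.4244, 0.3379, 0.151]
tool_rot: [173.8, -7.8, 140.4]
wrist_force: [-0.4, 0.7, -0.8]
finger_gap: 0.0156
grip_force: 41.2
```

```bash
python3 - <<'E'
from h import *
p,R,s=st();plan([.5,.27,.016],0);print(s["wrist_force"])
q,d=camera("top");i=camera_info("top");P=cloud(d,i);B=P[165:215,135:185].reshape(-1,3);B=B[(B[:,2]>.033)&(B[:,2]<.043)];print(cv2.minAreaRect((B[:,:2]*1000).astype(np.float32)))
a=cv2.resize(q[150:220,125:195,::-1],(400,400),interpolation=cv2.INTER_CUBIC)
q,d=camera("scene");b=cv2.resize(q[90:160,270:340,::-1],(400,400),interpolation=cv2.INTER_CUBIC);cv2.imwrite("pics/dip2.png",np.hstack([a,b]))
E
```

```text
slide [ 0.0241 -0.0171 -0.0002] tcp [0.395 0.34  0.153] handle dir [-0.562  0.374  0.738] pitch 47.6 tip now [0.5295 0.2677 0.0144] t 15.28
[-0.43342859  0.65587625 -0.75446253]
((519.659423828125, 278.6123352050781), (76.0569076538086, 74.37956237792969), 50.01021194458008)
```

View pics/dip2.png

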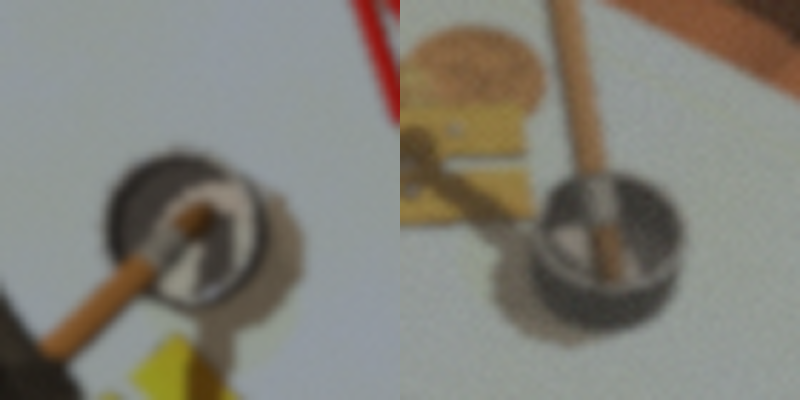

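Request:
{"fn": "step_arm", "kwargs": {"slide": [[0.001,0.003,-0.02],[0.001,0.003,-0.02],[0.002,0.003,-0.02],[0,0,-0.05],[0,0,-0.05]], "spin": [0,0,0,0,0]}}

```text
t: 16.0
position: [0.4323, 0.3197, 0.3109]
tool_rot: [173.8, -7.8, 140.4]
wrist_force: [1.2, 0.8, 0.4]
finger_gap: 0.0151
grip_force: 41.3
```

Request:
{"fn": "step_arm", "kwargs": {"slide": [[0,0,0],[0,0,0],[0,0,0],[0,0,0],[0,0,0]], "spin": [0.18,0.18,0.18,0.18,0.18]}}

```text
t: 16.62
position: [0.4326, 0.32, 0.3097]
tool_rot: [-177.6, -9.7, 87.8]
wrist_force: [1.0, -0.0, -1.1]
finger_gap: 0.0152
grip_force: 41.3
```

Request:
{"fn": "step_arm", "kwargs": {"slide": [[0,0,0],[0,0,0],[0,0,0],[0,0,0]], "spin": [0.18,0.18,0.18,0.05]}}

```text
t: 17.12
position: [0.4326, 0.32, 0.3097]
tool_rot: [-172.7, -6.7, 54.0]
wrist_force: [0.2, -0.5, -0.6]
finger_gap: 0.0148
grip_force: 41.3
```

```bash
python3 - <<'E'
from h import *
p,R,s=st();print(s["tool_rot"],np.round(s["q"],1));plan([.5679,-.2606,.13],0)
E
```

```text
[-172.65471041   -6.74244007   53.95182845] [ 31.9   1.4  12.7  97.9   9.3 157.8]
slide [-0.2652  0.4643 -0.0451] tcp [ 0.656 -0.166  0.264] handle dir [0.469 0.505 0.724] pitch 46.4 tip now [0.3449 0.2253 0.1757] t 17.12
```

Request:
{"fn": "step_arm", "kwargs": {"slide": [[-0.0295,0.0516,-0.005],[-0.0295,0.0516,-0.005],[-0.0295,0.0516,-0.005],[-0.0295,0.0516,-0.005],[-0.0295,0.0516,-0.005]], "spin": [0,0,0,0,0]}}

```text
t: 17.75
position: [0.5579, 0.0484, 0.2842]
tool_rot: [-172.7, -6.8, 54.2]
wrist_force: [0.4, 1.0, -0.3]
finger_gap: 0.0148
grip_force: 41.2
```

Request:
{"fn": "step_arm", "kwargs": {"slide": [[-0.0295,0.0516,-0.005],[-0.0295,0.0516,-0.005],[-0.0295,0.0516,-0.005],[-0.029,0.0514,-0.005],[0,0,0]], "spin": [0,0,0,0,0]}}

```text
t: 18.38
position: [0.6583, -0.169, 0.2594]
tool_rot: [-172.4, -6.6, 53.9]
wrist_force: [0.5, -0.6, -1.0]
finger_gap: 0.0149
grip_force: 41.2
```

```bash
python3 - <<'E'
from h import *
p,R,s=st();print(s["tool_rot"]);plan([.5679,-.2606,.13],0);plan([.5679,-.2606,.085],0);plan([.5679,-.2606,.064],0)
tp=p+R.as_matrix()@PT;ims=[]
for n in("top","scene"):
    i=camera_info(n);q,d=camera(n);np.savez("hin_%s.npz"%n,p=q,d=d);u,v=proj(tp,i);print(n,u,v,"hinge px",proj([.5652,-.259,.061],i))
    a,b=int(u)-35,int(v)-35;ims.append(cv2.resize(q[b:b+70,a:a+70,::-1],(400,400),interpolation=cv2.INTER_CUBIC));print(a,b)
cv2.imwrite("pics/hin.png",np.hstack(ims))
E
```

```text
[-172.41715045   -6.62904605   53.88581011]
slide [ 0.0016 -0.0038 -0.0036] tcp [ 0.656 -0.166  0.264] handle dir [0.473 0.504 0.723] pitch 46.3 tip now [ 0.5699 -0.2635  0.1257] t 18.38
slide [-0.0036  0.0021  0.0407] tcp [ 0.656 -0.166  0.219] handle dir [0.473 0.504 0.723] pitch 46.3 tip now [ 0.5699 -0.2635  0.1257] t 18.38
slide [-0.006   0.0048  0.0613] tcp [ 0.656 -0.166  0.198] handle dir [0.473 0.504 0.723] pitch 46.3 tip now [ 0.5699 -0.2635  0.1257] t 18.38
top 358.3636475397117 162.318735433395 hinge px [351.95731476 167.73828888]
323 127
scene 177.41722752175093 273.66102850026743 hinge px [182.58216523 280.53961801]
142 238
```

View pics/hin.png

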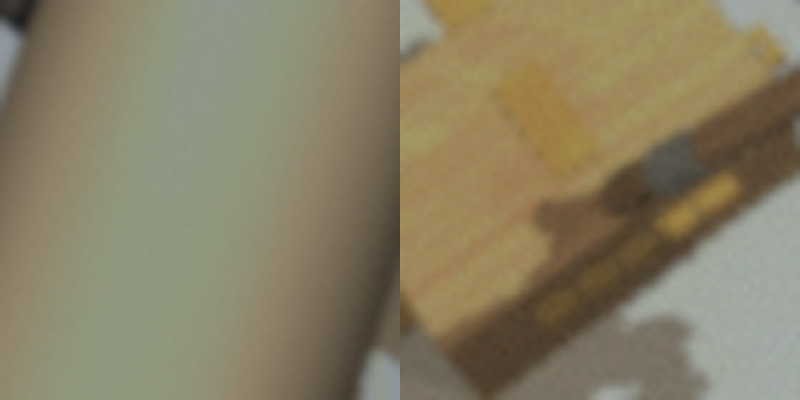

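The scene crop shows the bristle tip at (605,195), and the barrel from (538,312) to (738,185), with its middle about 1 px from my estimate. Descending.

Request:
{"fn": "step_arm", "kwargs": {"slide": [[-0.004,0.002,0.02],[0,0,0.02],[-0.001,0.001,0.01],[-0.001,0.001,0.005],[0,0,0]], "spin": [0,0,0,0,0]}}

```text
t: 19.1
position: [0.655, -0.1625, 0.209]
tool_rot: [-172.7, -6.8, 54.2]
wrist_force: [0.3, -0.4, -0.3]
finger_gap: 0.015
grip_force: 41.2
```

Request:
{"fn": "step_arm", "kwargs": {"slide": [[0,0,0],[0,0,0],[0,0,0],[0,0,0]], "spin": [0,0,0,0]}}

```text
t: 19.6
position: [0.6551, -0.1628, 0.2084]
tool_rot: [-172.7, -6.7, 54.1]
wrist_force: [-0.1, 0.3, -1.0]
finger_gap: 0.0152
grip_force: 41.2
```

```bash
python3 - <<'E'
from h import *
p,R,s=st();plan([.5679,-.2606,.064],0);plan([.5679,-.2606,.061],0)
tp=p+R.as_matrix()@PT
print(s["wrist_force"])
for n in("scene",)*4:
    i=camera_info(n);q,d=camera(n);print(ctrl.sense()["wrist_force"])
u,v=proj(tp,i);a,b=int(u)-35,int(v)-35;print(u-a,v-b)
cv2.imwrite("pics/hin2.png",cv2.resize(q[b:b+70,a:a+70,::-1],(560,560),interpolation=cv2.INTER_CUBIC))
E
```

```text
slide [-0.0034  0.0031  0.0097] tcp [ 0.655 -0.166  0.198] handle dir [0.468 0.507 0.724] pitch 46.4 tip now [ 0.5677 -0.2578  0.0744] t 19.6
slide [-0.0037  0.0034  0.0127] tcp [ 0.655 -0.166  0.195] handle dir [0.468 0.507 0.724] pitch 46.4 tip now [ 0.5677 -0.2578  0.0744] t 19.6
[-0.14921905  0.34950165 -0.99096375]
[-0.44472142 -0.62086089 -0.06359766]
[ 0.00180479 -0.46810979 -1.45492954]
[-1.01626030e+00  6.86481828e-04 -6.17475280e-01]
[ 0.16750097  0.11980537 -0.58344767]
35.77225120769637 35.8886553519456
```

View pics/hin2.png

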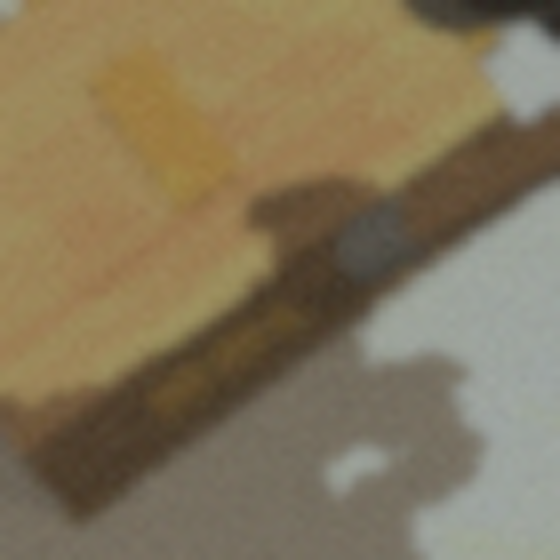

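The tip is at about (285,285), against a predicted (286,287), directly above the barrel. Final press now.

Request:
{"fn": "step_arm", "kwargs": {"slide": [[-0.001,0.001,0.004],[-0.001,0.001,0.003],[-0.001,0.001,0.003],[-0.0005,0.0005,0.002],[0,0,0]], "spin": [0,0,0,0,0]}}

```text
t: 20.42
position: [0.6554, -0.1656, 0.1958]
tool_rot: [-172.7, -6.7, 54.1]
wrist_force: [-0.2, 0.4, 1.5]
finger_gap: 0.0152
grip_force: 41.5
```

```bash
python3 - <<'E'
from h import *
f=[]
for n in("scene",)*8:
    q,d=camera(n);f.append(ctrl.sense()["wrist_force"])
print(np.mean(f,0));plan([.5679,-.2606,.061],0)
E
```

```text
[-0.16132923 -0.3538176   1.28633076]
slide [-0.0003 -0.      0.0008] tcp [ 0.655 -0.166  0.195] handle dir [0.467 0.507 0.724] pitch 46.4 tip now [ 0.5681 -0.2605  0.0618] t 20.82
```

Wrist force rose about 2 N, so the dab made contact. Now lift and return towards the rest.

Request:
{"fn": "step_arm", "kwargs": {"slide": [[0,0,-0.03],[0,0,-0.05],[0,0,-0.04],[0,0,0],[0,0,0]], "spin": [0,0,0,0.18,0.18]}}

```text
t: 21.45
position: [0.6602, -0.186, 0.3139]
tool_rot: [-170.8, -3.7, 33.3]
wrist_force: [-0.5, -0.4, -1.5]
finger_gap: 0.0148
grip_force: 41.3
```

Request:
{"fn": "step_arm", "kwargs": {"slide": [[0,0,0],[0,0,0],[0,0,0]], "spin": [0.18,0.165,0]}}

```text
t: 21.82
position: [0.6598, -0.1858, 0.3136]
tool_rot: [-170.0, -0.4, 14.2]
wrist_force: [0.3, -0.3, -1.8]
finger_gap: 0.0151
grip_force: 41.3
```

```bash
cat >> h.py <<'E'
O=np.array([.513,.121]);XD=np.array([np.cos(np.radians(13.6)),np.sin(np.radians(13.6))])
def rest(x,z,spin=0):
    p,R,s=st();m=R.as_matrix();a=m@PT;print("brush yaw",np.degrees(np.arctan2(-a[1],-a[0])),"rot",np.round(s["tool_rot"],1),"q",np.round(s["q"],1))
    plan([*(O+x*XD),z],spin,np.array([0,0,-.002]))
E
python3 -c "
from h import *
rest(.06,.2)"
```

```text
brush yaw 5.9711004986004665 rot [-170.    -0.4   14.2] q [-19.1  36.9  58.6 116.9   8.5 146.3]
slide [-0.0078 -0.3081  0.1714] tcp [0.571 0.135 0.198] handle dir [0.764 0.079 0.64 ] pitch 39.8 tip now [ 0.6598 -0.1861  0.3156] t 21.82
```

```bash
cat >> h.py <<'E'
def rest2(x,d,spin=0):
    p,R,s=st();print("rot",np.round(s["tool_rot"],1),"q6",np.round(s["q"][5],1));plan([*(O+x*XD),.042],spin,np.array([0,0,d-.002]))
E
python3 -c "
from h import *
rest2(.058,.18,.01)"
```

```text
rot [-170.    -0.4   14.2] q6 146.3
slide [-0.0137 -0.2807  0.147 ] tcp [0.576 0.104 0.217] handle dir [0.766 0.071 0.639] pitch 39.7 tip now [ 0.6534 -0.1556  0.1383] t 21.82
```

Request:
{"fn": "step_arm", "kwargs": {"slide": [[-0.0137,-0.047,0],[0,-0.047,0.02],[0,-0.047,0.03],[0,-0.047,0.03],[0,-0.047,0.03]], "spin": [0.01,0,0,0,0]}}

```text
t: 22.45
position: [0.5867, 0.0558, 0.2454]
tool_rot: [-170.0, -0.4, 13.8]
wrist_force: [0.9, 0.2, -0.7]
finger_gap: 0.0151
grip_force: 41.3
```

Request:
{"fn": "step_arm", "kwargs": {"slide": [[0,-0.046,0.037],[0,0,0],[0,0,0]], "spin": [0,0,0]}}

```text
t: 22.82
position: [0.5755, 0.1045, 0.218]
tool_rot: [-170.1, -0.4, 13.8]
wrist_force: [0.2, -0.2, -0.4]
finger_gap: 0.0151
grip_force: 41.2
```

```bash
python3 -c "
from h import *
rest2(.058,.18);rest2(.058,.11);rest2(.072,0);brush()"
```

```text
rot [-170.1   -0.4   13.8] q6 171.9
slide [0.     0.0001 0.0007] tcp [0.576 0.105 0.217] handle dir [0.765 0.073 0.64 ] pitch 39.8 tip now [0.5694 0.1346 0.0427] t 22.82
rot [-170.1   -0.4   13.8] q6 171.9
slide [0.     0.0001 0.0707] tcp [0.573 0.116 0.148] handle dir [0.765 0.073 0.64 ] pitch 39.8 tip now [0.5718 0.1227 0.1116] t 22.82
rot [-170.1   -0.4   13.8] q6 171.9
slide [1.400e-02 1.000e-04 1.808e-01] tcp [0.583 0.138 0.04 ] handle dir [0.765 0.073 0.64 ] pitch 39.8 tip now [0.5756 0.1042 0.22  ] t 22.82
scene 76 [[0.5311, 0.0989, 0.1861], [0.4748, 0.0932, 0.1388]] px [251 137  23   5]
scene 20 [[0.5908, 0.1016, 0.2322], [0.5149, 0.2412, 0.036]] px [293 135   5   6]
scene 6 [[0.4362, 0.0921, 0.1091], [0.4517, 0.0903, 0.1225]] px [240 140   5   2]
```

Request:
{"fn": "step_arm", "kwargs": {"slide": [[0,0,0.04],[0,0,0.03],[0,0,0],[0,0,0]], "spin": [0,0,0,0], "grip": 208, "squeeze": 20}}

```text
t: 23.42
position: [0.5739, 0.1157, 0.1503]
tool_rot: [-170.1, -0.4, 13.5]
wrist_force: [0.3, 0.1, -0.8]
finger_gap: 0.0152
grip_force: 10.3
```

Request:
{"fn": "step_arm", "kwargs": {"slide": [[0.002,0,0.015],[0.003,0,0.015],[0.003,0,0.015],[0,0,0],[0,0,0]], "spin": [0,0,0,0,0]}}

```text
t: 24.05
position: [0.5792, 0.126, 0.1043]
tool_rot: [-170.1, -0.3, 13.6]
wrist_force: [-0.3, -0.3, -0.3]
finger_gap: 0.016
grip_force: 10.1
```

```bash
python3 -c "
from h import *
rest2(.072,0);brush();s=ctrl.sense();print(s['wrist_force'],s['grip_force'])"
```

```text
rot [-170.1   -0.3   13.6] q6 174.1
slide [0.0062 0.0002 0.0653] tcp [0.583 0.138 0.04 ] handle dir [0.766 0.071 0.639] pitch 39.7 tip now [0.5793 0.1256 0.1063] t 24.05
scene 139 [[0.4616, 0.109, 0.0485], [0.5494, 0.1195, 0.0937]] px [252 153  31   8]
scene 17 [[0.4178, 0.1006, 0.0291], [0.4359, 0.1036, 0.038]] px [238 152   7   4]
scene 8 [[0.59, 0.13, 0.1134], [0.5921, 0.1276, 0.103]] px [297 160   2   5]
[ 0.28863393  1.35727876 -1.26453512] 10.127761960029602
```

Request:
{"fn": "step_arm", "kwargs": {"slide": [[0.003,0,0.015],[0.003,0,0.015],[0,0,0.01],[0,0,0],[0,0,0]], "spin": [0,0,0,0,0]}}

```text
t: 24.78
position: [0.5836, 0.134, 0.0651]
tool_rot: [-170.1, -0.3, 13.6]
wrist_force: [-0.1, -0.2, -0.4]
finger_gap: 0.0162
grip_force: 10.0
```

```bash
python3 -c "
from h import *
rest2(.072,0);brush();s=ctrl.sense();print(s['wrist_force'],s['grip_force'])"
```

```text
rot [-170.1   -0.3   13.6] q6 174.8
slide [0.0002 0.0001 0.0254] tcp [0.583 0.138 0.04 ] handle dir [0.766 0.071 0.639] pitch 39.7 tip now [0.5837 0.1337 0.067 ] t 24.77
scene 182 [[0.4581, 0.1066, 0.0495], [0.5531, 0.1262, 0.0642]] px [250 153  35  14]
scene 32 [[0.4076, 0.0954, 0.0434], [0.4337, 0.1007, 0.0481]] px [234 148   9   6]
scene 8 [[0.5977, 0.1338, 0.0652], [0.5935, 0.1418, 0.0704]] px [299 168   2   5]
[ 1.14433382 -0.14040071 -0.08468341] 9.95582029223442
```

Request:
{"fn": "step_arm", "kwargs": {"slide": [[0,0,0.012],[0,0,0.008],[0,0,0.002],[0,0,0],[0,0,0]], "spin": [0,0,0,0,0]}}

```text
t: 25.5
position: [0.583, 0.1378, 0.0434]
tool_rot: [-170.1, -0.3, 13.6]
wrist_force: [0.9, -0.1, 2.7]
finger_gap: 0.0157
grip_force: 10.8
```

Request:
{"fn": "step_arm", "kwargs": {"slide": [[0,0,0],[0,0,0]], "spin": [0,0], "grip": 205}}

```text
t: 25.75
position: [0.5827, 0.1377, 0.0431]
tool_rot: [-170.1, -0.3, 13.6]
wrist_force: [0.7, -0.9, 1.3]
finger_gap: 0.0165
grip_force: 1.4
```

Request:
{"fn": "step_arm", "kwargs": {"slide": [[0,0,0],[0,0,0],[0,0,0]], "spin": [0,0,0], "grip": 120}}

```text
t: 26.12
position: [0.5827, 0.1377, 0.0431]
tool_rot: [-170.1, -0.3, 13.6]
wrist_force: [-1.3, 0.1, 0.3]
finger_gap: 0.0451
grip_force: 0.0
```

Request:
{"fn": "step_arm", "kwargs": {"slide": [[0,0,-0.03],[0,0,-0.05],[0,0,-0.06],[0,0,-0.04],[0,0,0]], "spin": [0,0,0,0,0]}}

```text
t: 26.75
position: [0.5904, 0.107, 0.2243]
tool_rot: [-170.1, -0.6, 13.6]
wrist_force: [0.9, -0.1, -0.3]
finger_gap: 0.0451
grip_force: 0.0
```

```bash
python3 -c "
from h import *
brush();p,R,s=st();print(p,np.round(s['q'],1),np.round(s['tool_rot'],1),s['t'])
D=np.load('last_top.npz');P=cloud(D['d'],camera_info('top'));Q=P[150:240,190:240].reshape(-1,3);C=D['p'][150:240,190:240].reshape(-1,3).astype(int)
m=(Q[:,2]>.044)&(Q[:,2]<.06)&(C[:,0]>110)&(C[:,1]>C[:,0]*.6);B=Q[m];print(len(B))
"
```

```text
scene 286 [[0.4581, 0.107, 0.0487], [0.5949, 0.1401, 0.049]] px [250 153  51  23]
scene 37 [[0.4044, 0.094, 0.0491], [0.432, 0.1002, 0.0505]] px [233 147  10   6]
scene 2 [[0.5551, 0.1525, 0.0509], [0.5563, 0.1556, 0.0485]] px [290 162   2   1]
[0.58927021 0.10726506 0.22021681] [  5.9  12.   14.4  93.4   9.9 172.2] [-170.1   -0.3   13.6] 26.85
0
```

The brush is back level across its rest. Now the lid tongue.

```bash
cat >> h.py <<'E'
T=np.array([.4287,-.231,.061]);CX=np.array([np.cos(np.radians(-11.5)),np.sin(np.radians(-11.5))])
def tong(dx,dz,d,spin=0):
    p,R,s=st();print("rot",np.round(s["tool_rot"],1),"q6",round(s["q"][5],1));plan([*(T[:2]+dx*CX),T[2]+dz],spin,np.array([0,0,d-.002]))
E
python3 -c "
from h import *
tong(0,0,.13)"
```

```text
rot [-170.1   -0.3   13.6] q6 172.2
slide [-0.2364  0.314  -0.0228] tcp [ 0.433 -0.253  0.187] handle dir [0.766 0.071 0.639] pitch 39.7 tip now [0.5848 0.1289 0.0941] t 26.85
```

Request:
{"fn": "step_arm", "kwargs": {"slide": [[-0.0338,0.0449,-0.003],[-0.0338,0.0449,-0.003],[-0.0338,0.0449,-0.003],[-0.0338,0.0449,-0.003],[-0.0338,0.0449,-0.003]], "spin": [0,0,0,0,0], "grip": 75}}

```text
t: 27.48
position: [0.4761, -0.1508, 0.1937]
tool_rot: [-170.0, -0.2, 13.6]
wrist_force: [0.7, -0.4, 0.6]
finger_gap: 0.0603
grip_force: 0.0
```

Request:
{"fn": "step_arm", "kwargs": {"slide": [[-0.0338,0.0449,-0.004],[-0.0338,0.0449,-0.004],[0,0,0],[0,0,0],[0,0,0]], "spin": [0,0,0.15,0.15,0.138]}}

```text
t: 28.1
position: [0.4324, -0.2527, 0.1857]
tool_rot: [-170.8, 4.1, -11.4]
wrist_force: [0.5, -0.7, 0.7]
finger_gap: 0.0601
grip_force: 0.0
```

```bash
python3 -c "
from h import *
tong(0,0,.13);tong(0,0,0)
i=camera_info('wrist');q,d=camera('wrist');P=cloud(d,i)
for n in('wrist',):
    m=(P[...,2]>.045)&(P[...,2]<.08)&(d>0)
    B=P[m];B=B[(abs(B[:,0]-.46)<.12)&(abs(B[:,1]+.24)<.13)]
    c=(B[:,:2]-T[:2]);x=c@CX;y=c@np.array([-CX[1],CX[0]])
    k=(x<.012)&(abs(y)<.03);print(len(B),k.sum(),'tongue x',np.percentile(x[k],[1,99]),'y',np.percentile(y[k],[2,98]),'z',B[k][:,2].mean())
    k=(x>.05)&(x<.1)&(abs(y)<.1);print(k.sum(),'lid y',np.percentile(y[k],[1,99]),'z',np.median(B[k][:,2]))
    h=(abs(y)>.03)&(abs(y)<.07);print('lid front x',np.percentile(x[h],[1,99]))
"
```

```text
rot [-170.8    4.1  -11.4] q6 157.3
slide [ 0.001  -0.0003 -0.0013] tcp [ 0.434 -0.253  0.187] handle dir [ 0.772 -0.261  0.58 ] pitch 35.4 tip now [ 0.4276 -0.2308  0.0597] t 28.1
rot [-170.8    4.1  -11.4] q6 157.3
slide [ 0.001  -0.0003  0.1287] tcp [ 0.429 -0.231  0.059] handle dir [ 0.772 -0.261  0.58 ] pitch 35.4 tip now [ 0.4325 -0.253   0.1877] t 28.1
41455 864 tongue x [-0.00943512  0.01167366] y [-0.01012678  0.01277809] z 0.06647217708603553
18762 lid y [-0.07753643  0.07856033] z 0.07293702744655924
lid front x [-0.07113911  0.12580941]
```

Request:
{"fn": "step_arm", "kwargs": {"slide": [[0.001,-0.001,0.05],[0,0,0.04],[0,0,0.025],[0,0,0.013],[0,0,0]], "spin": [0,0,0,0,0]}}

```text
t: 28.78
position: [0.4292, -0.2301, 0.0608]
tool_rot: [-170.8, 4.0, -11.1]
wrist_force: [0.0, 0.2, 0.3]
finger_gap: 0.0605
grip_force: 0.0
```

Request:
{"fn": "step_arm", "kwargs": {"slide": [[0,0,0],[0,0,0],[0,0,0],[0,0,0]], "spin": [0,0,0,0], "grip": 255, "squeeze": 30}}

```text
t: 29.28
position: [0.4302, -0.2309, 0.0621]
tool_rot: [-170.9, 3.8, -11.2]
wrist_force: [2.5, -0.5, 1.5]
finger_gap: 0.0233
grip_force: 29.3
```

```bash
python3 -c "
from h import *
tong(0,0,0)
p,R,s=st();m=R.as_matrix();print(s['wrist_force'])
prev=np.zeros(3)
for th in np.arange(5,51,5):
    a=np.radians(th+2.5);w=np.array([*(.1381*(np.cos(np.radians(2.5))-np.cos(a))*CX),.1381*(np.sin(a)-np.sin(np.radians(2.5)))])
    l=m.T@w;print(th,(l-prev).round(4));prev=l
"
```

```text
rot [-170.9    3.8  -11.2] q6 158.9
slide [-0.0014  0.0006  0.0031] tcp [ 0.429 -0.231  0.059] handle dir [ 0.771 -0.256  0.584] pitch 35.7 tip now [ 0.4303 -0.2312  0.0641] t 29.27
[ 2.51192052 -0.4766053   1.46049794]
5 [ 0.0002 -0.0019 -0.0119]
10 [ 0.0013 -0.0019 -0.0118]
15 [ 0.0023 -0.0019 -0.0117]
20 [ 0.0034 -0.0018 -0.0114]
25 [ 0.0044 -0.0018 -0.0111]
30 [ 0.0053 -0.0017 -0.0107]
35 [ 0.0062 -0.0016 -0.0102]
40 [ 0.0071 -0.0015 -0.0096]
45 [ 0.0079 -0.0014 -0.009 ]
50 [ 0.0087 -0.0013 -0.0082]
```

Request:
{"fn": "step_arm", "kwargs": {"slide": [[0.0002,-0.0019,-0.0119],[0.0013,-0.0019,-0.0118],[0.0023,-0.0019,-0.0117],[0.0034,-0.0018,-0.0114],[0.0044,-0.0018,-0.0111]], "spin": [0,0,0,0,0]}}

```text
t: 29.9
position: [0.4447, -0.234, 0.1198]
tool_rot: [-170.9, 4.0, -11.2]
wrist_force: [-1.5, -5.3, -4.7]
finger_gap: 0.0237
grip_force: 38.8
```

Request:
{"fn": "step_arm", "kwargs": {"slide": [[0.0053,-0.0017,-0.0107],[0.0062,-0.0016,-0.0102],[0.0071,-0.0015,-0.0096],[0.0079,-0.0014,-0.009],[0,0,0]], "spin": [0,0,0,0,0]}}

```text
t: 30.52
position: [0.4729, -0.2403, 0.1581]
tool_rot: [-171.0, 4.1, -11.3]
wrist_force: [-6.2, -6.6, -0.5]
finger_gap: 0.0239
grip_force: 57.8
```

```bash
cat >> h.py <<'E'
def lid():
    H=T[:2]+.138*CX;CY=np.array([-CX[1],CX[0]])
    for n in("top","scene"):
        q,d=camera(n);P=cloud(d,camera_info(n));B=P[d>0];c=B[:,:2]-H;x=c@CX;y=c@CY;hs=cv2.cvtColor(q,cv2.COLOR_RGB2HSV)[d>0]
        k=(abs(y)<.075)&(abs(y)>.03)&(x<.02)&(x>-.12)&(B[:,2]>.066)&(B[:,2]<.17)&(hs[:,0]>10)&(hs[:,0]<35)&(hs[:,1]>70)
        X=np.c_[x[k],B[k][:,2]]
        if len(X)>30:
            l=cv2.fitLine(X.astype(np.float32),cv2.DIST_HUBER,0,1e-4,1e-4).ravel();print(n,k.sum(),"lid deg",-np.degrees(np.arctan(l[1]/l[0])),"x",np.percentile(X[:,0],[2,98]).round(3),"z",np.percentile(X[:,1],[2,98]).round(3))
E
python3 -c "
from h import *
lid();p,R,s=st();g=p-.002*R.as_matrix()[:,2];r=g[:2]-T[:2]-.138*CX;print(s['wrist_force'],s['finger_gap'],'ang',np.degrees(np.arctan2(g[2]-.055,-(r@CX)))-2.5,'rad',np.hypot(g[2]-.055,r@CX))"
```

```text
top 595 lid deg 43.14216 x [-0.078  0.008] z [0.074 0.149]
scene 2194 lid deg 44.031536 x [-0.073  0.009] z [0.074 0.149]
[-4.91399344 -6.77313979 -0.17116206] 0.02380517808605868 ang 45.89896074884873 rad 0.14012336909823683
```

Request:
{"fn": "step_arm", "kwargs": {"slide": [[0,0,0],[0,0,0],[0,0,0],[0,0,0]], "spin": [0,0,0,0], "grip": 75}}

```text
t: 31.12
position: [0.4737, -0.2393, 0.1576]
tool_rot: [-170.8, 3.9, -11.2]
wrist_force: [-0.8, 0.2, 0.5]
finger_gap: 0.0602
grip_force: 0.0
```

Request:
{"fn": "step_arm", "kwargs": {"slide": [[0,0,-0.02],[0,0,-0.03],[0,0,-0.05],[0,0,-0.05],[0,0,0]], "spin": [0,0,0,0,0]}}

```text
t: 31.75
position: [0.4796, -0.2656, 0.309]
tool_rot: [-171.0, 3.6, -11.2]
wrist_force: [0.6, -0.0, -0.6]
finger_gap: 0.0602
grip_force: 0.0
```

```bash
python3 -c "
from h import *
lid();s=ctrl.sense();print(s['wrist_force'],s['t'],s['position'])
q,d=camera('top');i=camera_info('top');P=cloud(d,i)
p0=np.load('top0.npz');P0=cloud(p0['d'],i)
for nm,(u0,v0,u1,v1),lo,hi in(('pot',(135,165,180,215),.03,.045),('brush',(195,150,240,240),.038,.07),('compass',(170,95,235,140),.02,.07),('mug',(250,75,300,120),.05,.12)):
    for A in(P0,P):
        B=A[v0:v1,u0:u1].reshape(-1,3);B=B[(B[:,2]>lo)&(B[:,2]<hi)];r=cv2.minAreaRect((B[:,:2]*1000).astype(np.float32));print(nm,len(B),np.round(r[0],1),np.round(r[1],1))
for nm,lo,hi,box in(('red',(0,),(10,),(170,120,230,190)),('rule',(22,),(32,),(130,200,220,300))):
    for im in(p0['p'],q):
        h=cv2.cvtColor(im,cv2.COLOR_RGB2HSV);m=(h[...,0]>=lo[0])&(h[...,0]<hi[0])&(h[...,1]>150);m[:box[1]]=0;m[box[3]:]=0;m[:,:box[0]]=0;m[:,box[2]:]=0;v,u=np.nonzero(m);print(nm,len(u),u.mean().round(2),v.mean().round(2))
brush()
"
```

```text
top 780 lid deg 43.169674 x [-0.08   0.007] z [0.075 0.151]
scene 2194 lid deg 44.08723 x [-0.073  0.009] z [0.074 0.149]
[-0.5174936   0.43920881 -1.13623104] 31.85 [ 0.47909467 -0.26492342  0.30512131]
pot 140 [518.  277.9] [75.2 76. ]
pot 142 [518. 278.] [76.5 75.4]
brush 527 [498.4 117. ] [199.   55.5]
brush 521 [498.9 117. ] [199.7  55.4]
compass 701 [723.4 157.4] [141.1  75.3]
compass 698 [704.5 155.1] [ 74.9 143.1]
mug 410 [781.7 -40.6] [105.1  78.6]
mug 409 [772.8 -31.3] [106.3  79.7]
red 282 195.06 155.3
red 272 194.16 154.54
rule 2026 176.32 252.16
rule 2023 176.23 252.16
top 1794 [[0.5047, -0.322, 0.1369], [0.5336, -0.1547, 0.0864]] px [314 159  72  54]
top 120 [[0.3506, -0.2698, 0.0723], [0.307, -0.2494, 0.075]] px [352 248  13  19]
top 34 [[0.4528, -0.317, 0.0544], [0.4382, -0.2999, 0.0559]] px [367 208   8   8]
scene 4154 [[0.5147, -0.3277, 0.1145], [0.5479, -0.1758, 0.1142]] px [124 220  89  86]
scene 1393 [[0.3009, -0.399, 0.0621], [0.36, -0.2293, 0.0924]] px [ 55 206  70  59]
scene 140 [[0.4637, -0.4801, 0.0709], [0.5193, -0.4784, 0.0673]] px [ 70 329  22  21]
```

```bash
python3 -c "
from h import *
q,d=camera('top');p0=np.load('top0.npz')['p'];g=lambda a:cv2.cvtColor(a,cv2.COLOR_RGB2GRAY).astype(np.float32)
A,B=g(p0),g(q)
for n,(u0,v0,u1,v1) in dict(compass=(168,95,232,138),mug=(250,75,300,118),div=(172,122,215,175),eraser=(250,230,285,258),pot=(138,168,182,212),rule=(130,200,220,300)).items():
    print(n,np.round(cv2.phaseCorrelate(A[v0:v1,u0:u1],B[v0:v1,u0:u1],cv2.createHanningWindow((u1-u0,v1-v0),cv2.CV_32F)),2).tolist() if 0 else cv2.phaseCorrelate(A[v0:v1,u0:u1].copy(),B[v0:v1,u0:u1].copy()))
"
```

```text
compass ((-0.0678146102819781, 0.48547360892847635), 0.9701571259233687)
mug ((-0.024866724125246265, 0.4504166219329626), 0.9423318519592285)
div ((0.4885885456010186, -0.05488711147292591), 1.0147434833118454)
eraser ((-0.035273735689180796, -0.019177084851580872), 0.9374013777132387)
pot ((0.4471780847532365, 0.4813893750415552), 1.0107934308935094)
rule ((-0.11222438412038116, 0.012796523876922095), 1.0101660118103026)
```

```bash
python3 -c "
from station import ctrl
print(ctrl.finish_job())"
```

```text
the job is handed in; nothing more can be done
None
```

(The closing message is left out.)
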